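# Load a contact printing frame with negative, plate and back

## Task

Load the contact printing frame for an exposure: lay the glass negative flat on the glass in the frame, then the coated copper plate on top of it, then the plywood back on top of that, lowering each in gently, same side up as it lies now, without dropping it. Then swing both brass turn-buttons in over the back so that they point straight across it and lock it in. Leave everything else on the bench where it is.

Things in the scene. Friction and masses are not known exactly. Their poses are not given: they have to be found in the camera images.
- frame: contact printing frame lying face down on a black non-slip mat, fixed: brown wooden frame 135 (x) x 175 mm (y), rails 29 mm high, around a well 65 (x) x 95 mm (y) with a glass floor 10 mm above the bench. The well's top edges are bevelled outward 6 mm over the top 7 mm. Origin: centre of the underside, on the bench; y along the well's long side, z up
- frame_well (a point): centre of the top of the glass floor of the well, 10 mm above the bench; axes as the frame
- scoop (a point): finger scoop in the middle of the +x long rail (35 mm wide), at its bottom: a gap 48 mm wide (along y) cut right through the rail, down to 5 mm above the bench; the -x rail has the same, so that fingers holding a part across its 60 mm width fit in as it is lowered. Point: middle of the gap's bottom, 50 mm from the frame's centre
- button_a (a joint): brass turn-button on the +y end rail, turning about an upright screw on the frame's y axis, 63.5 mm from its origin; stays where left, moves with about 1 N at the knob. 0: points straight in over the well; +: anticlockwise from above, so at 1.57 it points to the frame's +x, clear of the well. Starts at 1.4 to 2.5, no stop at 0. Arm 14 mm wide, 43 mm long, 30.5 to 34 mm above the bench
- button_a_knob (a point): round brass knob of button_a, 10 mm across, 28 mm from the screw, standing 34 to 50 mm above the bench; the point is on its axis, 42 mm above the bench
- button_b (a joint): the same turn-button on the -y end rail, screw 63.5 mm from the frame's origin on its -y side. 0: points straight in over the well; +: anticlockwise from above, so at 1.57 it points to the frame's -x, clear of the well. Starts at 1.4 to 2.5, no stop at 0
- button_b_knob (a point): knob of button_b, as that of button_a
- negative: glass negative: flat glass plate with a dark grey picture and pale border, 60 (x) x 90 (y) x 4 mm (z); lies flat on a small wooden rack with its underside 18 mm above the bench. Origin: centre of the underside, z up
- plate: coated copper plate, coated face down, 60 (x) x 90 (y) x 5 mm (z), 0.15 to 0.31 kg; lies flat on a small wooden rack with its underside 18 mm above the bench. Origin: centre of the underside, z up
- back: plywood back of the frame, green felt face down, 60 (x) x 90 (y) x 9 mm (z), with a dark wooden grip block on top, 16 (x) x 32 (y) mm, from 9 to 27 mm above the underside, at its centre. Lies on the bench. Origin: centre of the underside, z up
- rack_neg: rack under the negative, fixed: two wooden battens along x, 46 x 10 mm, centred 30 mm either side of the middle (along y), top 18 mm above the bench; between them only a strip 30 mm wide and 4 mm high, so fingers can reach below the long edges of what lies on it. Origin: centre of the underside
- rack_plate: rack under the copper plate, same as rack_neg
- lighter: bystander: green pocket lighter, 82 x 24 x 12 mm
- loupe: bystander: black magnifier stand, 44 mm across, 40 mm high
- tin: bystander: tin 64 mm across, 62 mm high
- brayer: bystander: ink roller with black rubber roll 90 mm wide and a wooden handle, about 170 mm long
- strip: bystander: narrow copper test strip, 22 x 90 x 4 mm; not the plate to be loaded
- offcut: bystander: pine block 75 x 45 x 45 mm
Not all that is in view belongs to the job. Leave any purple look-alike of the back alone. What is shaped like the negative but turquoise is not meant.

How it is judged:
On the way, in this order (a step that is already met when the one before it is completed fails the run):
1. the glass negative lies flat on the frame's glass, let go (z of negative in the frame of frame_well between -0.002 and 0.002 m and horizontal distance between negative and frame_well below 0.008 m and angle between negative's own z axis and vertical below 0.06 rad and angle between the y axis of negative and the y axis of frame, either way round below 0.2 rad and contact force between the fingers and negative below 0.1 N), for 0.2 s.
2. the copper plate lies flat on the negative, let go (z of plate in the frame of frame_well between 0.002 and 0.006 m and horizontal distance between plate and frame_well below 0.008 m and angle between plate's own z axis and vertical below 0.06 rad and angle between the y axis of plate and the y axis of frame, either way round below 0.2 rad and contact force between the fingers and plate below 0.1 N), for 0.2 s.
3. the plywood back lies flat on the copper plate, let go (z of back in the frame of frame_well between 0.007 and 0.011 m and horizontal distance between back and frame_well below 0.008 m and angle between back's own z axis and vertical below 0.06 rad and angle between the y axis of back and the y axis of frame, either way round below 0.2 rad and contact force between the fingers and back below 0.1 N), for 0.2 s.
4. one turn-button is swung in over the back (z of back in the frame of frame_well between 0.007 and 0.011 m and horizontal distance between back and frame_well below 0.008 m and angle between back's own z axis and vertical below 0.06 rad and angle between the y axis of back and the y axis of frame, either way round below 0.2 rad and (value of joint button_a between -0.3 and 0.3 rad or value of joint button_b between -0.3 and 0.3 rad)), for 0.2 s.
At the end, for the whole second after the job is handed in: Negative, plate and back lie in the well in that order, undersides 0, 4 and 9 mm above its glass (each within 2 mm), level within 0.06 rad, within 8 mm of the centre, long sides along the frame within 0.2 rad, at rest; both turn-buttons within 0.3 rad of straight in (z of negative in the frame of frame_well between -0.002 and 0.002 m and horizontal distance between each of negative, plate, back and frame_well below 0.008 m and angle between each of negative, plate, back's own z axis and vertical below 0.06 rad and angle between the y axis of each of negative, plate, back and the y axis of frame, either way round below 0.2 rad and z of plate in the frame of frame_well between 0.002 and 0.006 m and z of back in the frame of frame_well between 0.007 and 0.011 m and value of joint button_a between -0.3 and 0.3 rad and value of joint button_b between -0.3 and 0.3 rad and linear speed of each of negative, plate, back below 0.02 m/s); the robot touches nothing.
It fails at once if the glass negative is dropped (falls freely by more than about 18 mm) (linear speed of negative above 0.6 m/s and contact force between anything else and negative below 0.01 N).
It fails at once if the copper plate is dropped (falls freely by more than about 18 mm) (linear speed of plate above 0.6 m/s and contact force between anything else and plate below 0.01 N).
It fails at once if a bystander (lighter, loupe, tin, brayer, strip or offcut) is moved more than 25 mm (distance of any of lighter, loupe, tin, brayer, strip, offcut from where it was at the start of the episode above 0.025 m).
It also fails if it takes over 72 s, if anything falls off the work surface, if the arm or the gripper's body presses on something with over 40 N, if the wrist force passes 120 N, or if a joint passes its speed limit or range.

## Robot

A 7-joint arm with a two-finger parallel gripper is mounted at the origin on the work surface. World frame = base frame: x ahead of the robot, y to its left, z up, the work surface at z = 0. Lengths are in m, angles in rad, forces in N, time in s.
With the tool pointing down it reaches from about 0.425 to 0.875 m from the base axis. Payload 4.7 kg.
Tool frame: the origin (TCP) lies between the finger pads; the fingertips stand 14 mm ahead of it and the grasp point (between the pads) lies 5 mm behind it; z points along the fingers, y is the line along which they close (so a half turn about z gives the same grasp; the last joint's range is limited). The gripper opens to 87 mm and grips with 3 to 60 N. Pads are 19 mm wide; open, the fingers measure 117 mm over their backs; the gripper's body (75 mm by 190 mm) begins 51 mm behind the grasp point.
Start: joints at [1.342, 0.321, -0.07, 1.45, 0.023, 1.371, -0.057], TCP at [0.156, -0.631, 0.237] pointing down, gripper open.
Joint ranges: [-2.86, 2.86], [-0.3, 2.09], [-1.38, 1.24], [0.06, 2.45], [-1.56, 4.7], [0.09, 2.05], [-2.69, 2.69]. Speed limits (rad/s): [2.57, 2.57, 3.14, 3.14, 3.14, 3.14, 3.14].

## Interface

Orientations are given as a rotation vector (axis times angle).
In Python, from bench import ctrl gives the robot as it stands.
- The arm moves only by the shell command python3 -m inch 'ROWS' [OPENING] [FORCE]. ROWS is JSON, a list of rows, each a list of 6 numbers: the shift along the world's x, y, z in mm, then the turn, a rotation vector about the world's x, y, z in degrees. In form: [[tx, ty, tz, rx, ry, rz], ...]. A call has 1 to 20 rows; each row is the pose to reach, as a shift and turn from the pose commanded when the call began; what a row does not reach only later rows make up. A row lasts 1/8 s, in which the tool goes at most 62.5 mm and 10.7 degrees, less where a joint would pass 70% of its speed; a pose out of reach is approached as far as the arm can. A call with a gripper value outside its range is refused whole. OPENING is the finger opening in mm, from 0 to 87, set as the call begins (- or left out, the last holds). The fingers move at their own pace and stop on an object; FORCE is the grip in N (left out, the last holds). Time passes only in rows, so rows that repeat a pose let the fingers close. It gives the time, the measured TCP pose, the force, the opening and the grip force at its end, in the units of the state.
- ctrl.get_state(): the state, without advancing time (a new reading comes with each control period).
- ctrl.get_image(name): name is "scene" or "top"; returns (picture, depth): 400x640x3 uint8, red, green, blue; 400x640 float32, m along the optical axis (not along the pixel's ray), 0 where there is no reading.
- ctrl.camera_params(name): a dict with "mtx" (3x3 intrinsics, pixels), "dist_coeffs" ([k1, k2, p1, p2, k3] as OpenCV has them; the pictures are not rectified), "T" (4x4, takes a point from camera to world coordinates). Camera axes: x right, y down, z forward; pixel columns grow to the right and rows downward; lengths in m; the calibration is good to about 2 mm. A picture is of the moment at which its call begins. camera_params takes no time and is no camera call.
- ctrl.close_job(): hands the job in; it is judged then, once.
The state is a dict: "time": time; "joint_positions": joint angles; "qd": joint speeds; "joint_torque": joint torques, N m; "position": TCP position; "tool_rot": TCP orientation; "ft_force": force on the tool from outside, world axes, zero at the start; "torque": the same for the moment, N m; "grip_width": opening from 0.0 (shut) to 1.0 (fully open); "grip_force": force on a finger pad.
Only numpy, scipy, OpenCV 4.12 (cv2) and the standard library are available. Lean on these libraries where they do the work, as an engineer would, in place of code of your own. Each camera call takes 0.05 s, during which the arm holds its last target. There are 200 camera calls.

## Working session

There is one attempt and no reset: what is moved stays moved. The work goes in short steps, Python scripts to look and compute and a shell command to move; the robot and the scene stay as the last step left them, time stands still between calls to the robot, and variables do not carry over. Pictures are saved under pics/ and viewed, at most 10 in all, crops included, and the job is handed in when it is done.

```bash
mkdir -p pics; ls; python3 - <<'E'
from bench import ctrl
import cv2,numpy as np
for n in("top","scene"):
    im,d=ctrl.get_image(n);cv2.imwrite(f"pics/{n}0.png",im[:,:,::-1]);np.savez(f"{n}0.npz",im=im,d=d)
    p=ctrl.camera_params(n);print(n,np.round(p["mtx"],1).tolist(),np.round(p["dist_coeffs"],4),np.round(p["T"],4).tolist(),(d==0).mean())
s=ctrl.get_state();print(s["time"],s["position"],s["tool_rot"],s["grip_width"])
E
```

```text
pics
top [[416.1, 0.0, 316.5], [0.0, 416.1, 204.7], [0.0, 0.0, 1.0]] [-0.0445  0.      0.      0.      0.    ] [[0.0035, -0.9914, 0.1305, 0.3896], [-1.0, -0.0024, 0.0085, -0.0146], [-0.0081, -0.1305, -0.9914, 1.0352], [0.0, 0.0, 0.0, 1.0]] 0.0039921875
scene [[444.4, 0.0, 323.7], [0.0, 444.4, 197.9], [0.0, 0.0, 1.0]] [-0.0147  0.      0.      0.      0.    ] [[-0.1313, 0.6933, -0.7086, 1.4484], [0.9912, 0.1049, -0.0811, 0.0904], [0.0181, -0.713, -0.7009, 0.9728], [0.0, 0.0, 0.0, 1.0]] 0.0041015625
0.1 [ 0.15609793 -0.63047804  0.23555939] [-3.11676234e+00 -3.80299642e-01  5.16285220e-04] 1.0032430151680447
```

View pics/top0.png

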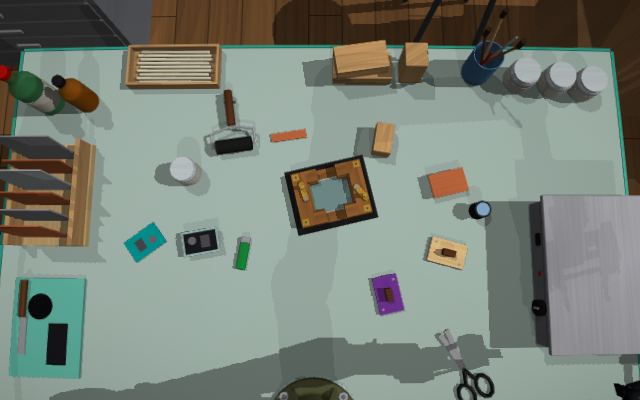

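View pics/scene0.png

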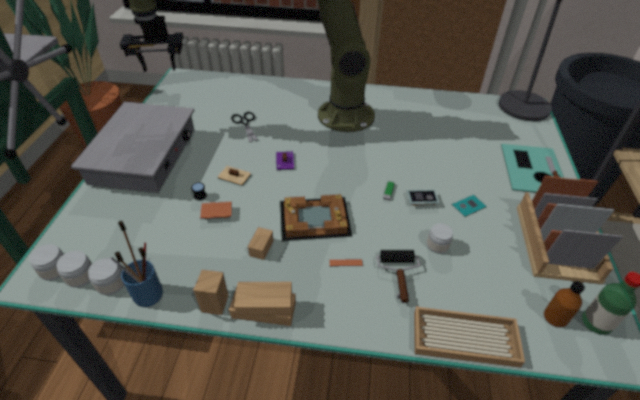

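Candidates in the top view:
- **Negative:** dark grey with pale border at (200,241). The turquoise one at (145,242) is the look-alike.
- **Plate:** copper at (448,182). The narrow strip at (288,135) is a bystander.
- **Back:** pale plywood at (446,252). The purple one at (387,294) is the look-alike.
- **Frame:** (331,195).

I choose the first of each and check them in a crop montage.

```bash
cat > h.py <<'E'
from bench import ctrl
import cv2,numpy as np
P={n:ctrl.camera_params(n) for n in("top","scene")}
def ray(n,uv,z):
    p=P[n];uv=np.asarray(uv,float).reshape(-1,1,2)
    r=cv2.undistortPoints(uv,p["mtx"],p["dist_coeffs"])[:,0]
    d=np.c_[r,np.ones(len(r))]@p["T"][:3,:3].T;o=p["T"][:3,3]
    return (o+d*((z-o[2])/d[:,2])[:,None])[:,:2]
def rect(n,mask,z):
    """largest contour -> world plane -> minAreaRect: centre, sides, angle of long side (deg)"""
    c=max(cv2.findContours(mask.astype(np.uint8),cv2.RETR_EXTERNAL,cv2.CHAIN_APPROX_NONE)[0],key=cv2.contourArea)
    w=ray(n,c.reshape(-1,2),z)
    b=cv2.boxPoints(cv2.minAreaRect((w*1e3).astype(np.float32)))
    e=[b[1]-b[0],b[2]-b[1]];L=max(e,key=np.linalg.norm)
    return b.mean(0),sorted(np.linalg.norm(x) for x in e),np.degrees(np.arctan2(L[1],L[0]))%180
E
python3 - <<'E'
from h import *
im=cv2.imread("pics/top0.png")
hsv=cv2.cvtColor(im,cv2.COLOR_BGR2HSV)
C=[((278,148),(386,242)),((176,220),(224,262)),((424,162),(472,204)),((420,230),(475,275))]
t=[cv2.resize(im[a[1]:b[1],a[0]:b[0]],(400,300),interpolation=cv2.INTER_CUBIC) for a,b in C]
cv2.imwrite("pics/crop0.png",np.vstack([np.hstack(t[:2]),np.hstack(t[2:])]))
for u,v in[(448,182),(435,243),(460,262),(200,232),(186,246),(200,225),(240,222),(290,190),(310,168),(331,195),(305,187),(359,190),(446,252)]:print((u,v),hsv[v,u])
E
```

```text
(448, 182) [ 10 172 178]
(435, 243) [ 19 105 214]
(460, 262) [ 19 109 209]
(200, 232) [103  44  41]
(186, 246) [126  47  27]
(200, 225) [ 77  28 166]
(240, 222) [ 73  26 179]
(290, 190) [ 0  0 16]
(310, 168) [90 21 24]
(331, 195) [ 88  52 133]
(305, 187) [ 17 182 146]
(359, 190) [ 21 189 173]
(446, 252) [ 12 177  82]
```

View pics/crop0.png

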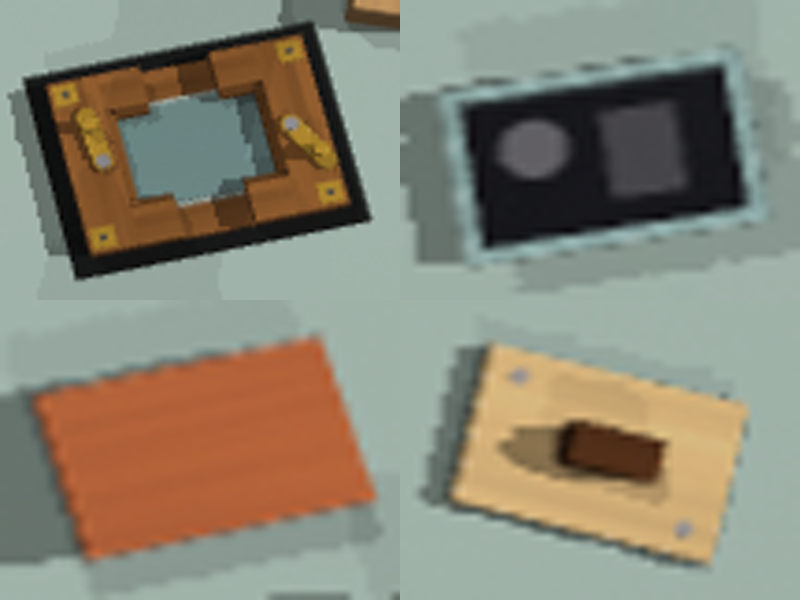

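The crop confirms the choice: a grey negative with pale border, a copper plate and a pale back with a dark grip. In the frame crop, the screws are the grey dots and the knobs the brass ends. The left knob is near top-view (302,184) and the right one near (366,198). Next I measure.

```bash
cat > m.py <<'E'
from h import *
def roi(m,c,r):
    o=np.zeros_like(m);o[c[1]-r:c[1]+r,c[0]-r:c[0]+r]=m[c[1]-r:c[1]+r,c[0]-r:c[0]+r];return o
def masks(im):
    h,s,v=cv2.split(cv2.cvtColor(im,cv2.COLOR_BGR2HSV))
    return dict(cop=(h<14)&(s>140)&(v>110),neg=(v<85)&(s<120),ply=(h>12)&(h<28)&(s>70)&(v>60),frame=(h>5)&(h<28)&(s>110)&(v>40),mat=(v<45))
E
python3 - <<'E'
from m import *
from scipy.spatial.transform import Rotation as R
cs={"top":dict(neg=(200,241),cop=(448,182),ply=(446,252),frame=(331,195)),"scene":dict(neg=(423,198),cop=(217,210),ply=(234,176),frame=(315,216))}
Z=dict(neg=.022,cop=.023,ply=.009,frame=.029)
for n in cs:
    im=cv2.imread(f"pics/{n}0.png");M=masks(im)
    for k,c in cs[n].items():
        m=roi(M[k],c,50 if k=="frame" else 26)
        if k in("ply","frame"): m=cv2.morphologyEx(m.astype(np.uint8),cv2.MORPH_CLOSE,np.ones((3,3)))
        ce,si,a=rect(n,m,Z[k]);print(n,k,np.round(ce,1),np.round(si,1),round(a,1))
# brass corners and button by crop px
cr=np.array([[65,95],[288,50],[330,192],[103,238]])*[108/400,94/300]+[278-.5,148-.5]
w=ray("top",cr,.029)*1e3;print(np.round(w,1),w.mean(0), np.degrees(np.arctan2(*((w[0]+w[3]-w[1]-w[2])[::-1]))))
kn=np.array([[88,118],[325,158]])*[108/400,94/300]+[277.5,147.5];print("knob",ray("top",kn,.05)*1e3)
T=R.from_rotvec(ctrl.get_state()["tool_rot"]).as_matrix();print("tool y",T[:,1],np.degrees(np.arctan2(T[1,1],T[0,1])))
E
```

```text
top neg [431.7 278.7] [49.2 78.7] 100.5
top cop [ 579.9 -331.3] [57.9 89.3] 103.6
top ply [ 407.  -326.7] [60.1 90.9] 75.1
top frame [551.1 -41.2] [139.7 176.6] 103.4
scene neg [433.3 280.7] [44.2 76.1] 98.6
scene cop [ 586.8 -327.4] [52.4 76.4] 106.2
scene ply [ 414.3 -322.6] [56.2 88.2] 76.1
scene frame [569.4 -34.9] [155.  182.4] 103.4
[[ 590.    47. ]
 [ 625.8 -101.5]
 [ 515.  -128.2]
 [ 479.4   20.9]] [552.53822871 -40.45620477] 103.48744882469124
knob [[ 568.19277075   30.55111886]
 [ 538.07105637 -122.87951165]]
tool y [ 0.24045463 -0.97065882 -0.00174159] -76.08660377991258
```

```bash
python3 -m inch '[[45,40,0,0,0,5],[90,80,0,0,0,10],[135,120,0,0,0,15],[180,160,0,0,0,20],[225,200,0,0,0,26],[265,245,0,0,0,32],[300,295,0,0,0,38],[325,350,0,0,0,44],[340,410,0,0,0,50],[350,470,0,0,0,56],[350,530,0,0,0,62],[345,590,0,0,0,68],[335,650,0,0,0,74],[325,710,-20,0,0,80],[310,770,-40,0,0,86.6],[295,830,-60,0,0,86.6],[280,880,-80,0,0,86.6],[275.6,909.2,-110,0,0,86.6],[275.6,909.2,-140,0,0,86.6],[275.6,909.2,-140,0,0,86.6]]' 87 10
```

```text
time: 2.6
position: [0.4298, 0.2774, 0.0944]
tool_rot: [-2.005, -2.415, 0.007]
ft_force: [-0.8, 0.3, 0.5]
grip_width: 1.002
grip_force: 0.0
```

```bash
python3 -m inch '[[0,0,-30,0,0,0],[0,0,-50,0,0,0],[0,0,-62,0,0,0],[0,0,-67,0,0,0],[0,0,-67,0,0,0],[0,0,-67,0,0,0]]' 87 10; python3 -c "
from m import *
im,d=ctrl.get_image('top');cv2.imwrite('pics/t1.png',cv2.resize(im[200:280,150:250,::-1],(800,640))[:600])"
```

```text
time: 3.35
position: [0.4323, 0.2786, 0.0302]
tool_rot: [2.008, 2.415, 0.002]
ft_force: [0.3, 0.7, 0.6]
grip_width: 0.999
grip_force: 0.0
```

View pics/t1.png

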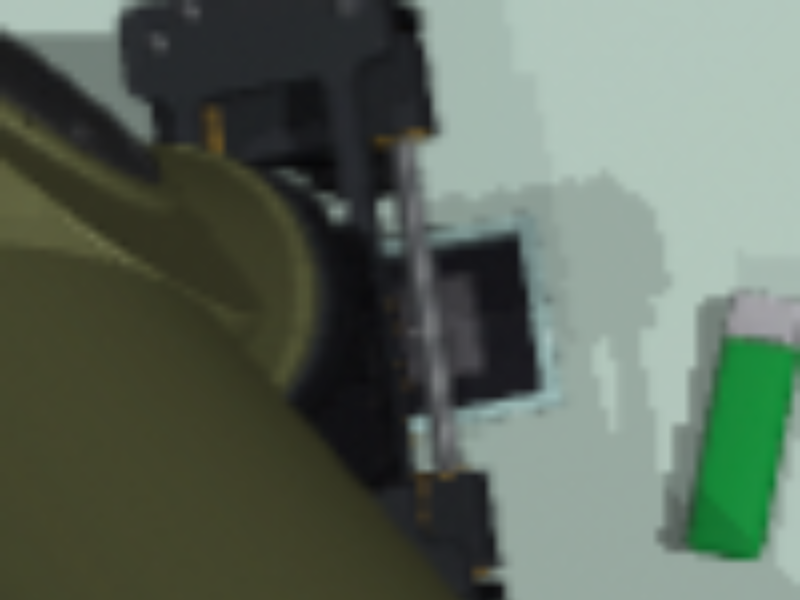

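The gripper straddles the negative: its visible end is near crop (470,320), with the lighter clear to the right. Closing.

```bash
python3 -m inch '[[0,0,-2,0,0,0],[0,0,-2,0,0,0],[0,0,-2,0,0,0],[0,0,-2,0,0,0],[0,0,-2,0,0,0],[0,0,-2,0,0,0],[0,0,-2,0,0,0],[0,0,-2,0,0,0]]' 50 12;python3 -m inch '[[0,0,2,0,0,0],[0,0,6,0,0,0],[0,0,15,0,0,0],[0,0,35,0,0,0],[0,0,65,0,0,0],[0,0,65,0,0,0],[0,0,65,0,0,0]]'
```

```text
time: 4.4
position: [0.4319, 0.2783, 0.0276]
tool_rot: [2.009, 2.416, 0.0]
ft_force: [-0.1, -0.0, 0.3]
grip_width: 0.683
grip_force: 12.0
time: 5.28
position: [0.4319, 0.278, 0.0929]
tool_rot: [2.008, 2.415, 0.0]
ft_force: [-0.0, 0.2, -1.5]
grip_width: 0.686
grip_force: 12.0
```

```bash
python3 -m inch '[[15,-40,0,0,0,1],[35,-90,0,0,0,2.9],[55,-145,0,0,0,2.9],[75,-200,0,0,0,2.9],[95,-255,0,0,0,2.9],[110,-295,0,0,0,2.9],[118,-315,0,0,0,2.9],[119.9,-319,0,0,0,2.9],[119.9,-319,-15,0,0,2.9],[119.9,-319,-25,0,0,2.9],[119.9,-319,-25,0,0,2.9],[119.9,-319,-25,0,0,2.9],[119.9,-319,-25,0,0,2.9]]'; python3 -c "
from m import *
im,d=ctrl.get_image('top');im2,d=ctrl.get_image('scene')
cv2.imwrite('pics/t2.png',np.hstack([cv2.resize(im[145:245,280:380,::-1],(400,400)),cv2.resize(im2[160:260,265:365,::-1],(400,400))]))"
```

```text
time: 6.9
position: [0.5521, -0.0406, 0.068]
tool_rot: [1.946, 2.465, 0.001]
ft_force: [-0.1, 1.0, -0.7]
grip_width: 0.688
grip_force: 12.0
```

View pics/t2.png

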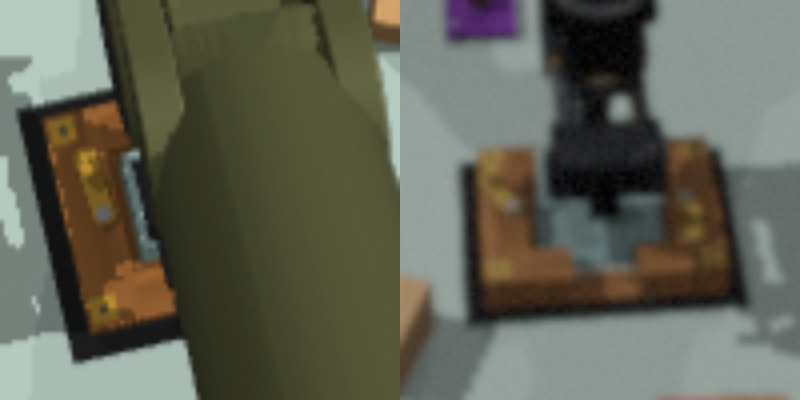

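```bash
python3 -m inch '[[-0.3,-0.2,-12,0,0,0],[-0.3,-0.2,-24,0,0,0],[-0.3,-0.2,-32,0,0,0],[-0.3,-0.2,-38,0,0,0],[-0.3,-0.2,-38,0,0,0]]'; python3 -m inch '[[0,0,-2,0,0,0],[0,0,-4,0,0,0],[0,0,-6,0,0,0],[0,0,-8,0,0,0],[0,0,-8,0,0,0],[0,0,-8,0,0,0]]'
```

```text
time: 7.62
position: [0.5512, -0.0408, 0.029]
tool_rot: [-1.946, -2.465, 0.0]
ft_force: [0.3, 0.1, -0.3]
grip_width: 0.689
grip_force: 12.0
time: 8.38
position: [0.5517, -0.041, 0.0244]
tool_rot: [1.946, 2.465, -0.003]
ft_force: [-8.6, -0.6, 21.5]
grip_width: 0.691
grip_force: 23.4
```

Tip height is 10.4 mm, so the fingertips are probably standing on the glass floor (10 mm), with the negative about 4 mm above it. I'll back off 1 mm and release.

```bash
python3 -m inch '[[0,0,5,0,0,0],[0,0,5,0,0,0],[0,0,5,0,0,0]]'; python3 -m inch '[[0,0,0,0,0,0],[0,0,0,0,0,0],[0,0,0,0,0,0],[0,0,0,0,0,0],[0,0,0,0,0,0]]' 70; python3 -m inch '[[0,0,10,0,0,0],[0,0,30,0,0,0],[0,0,60,0,0,0],[0,0,110,0,0,0],[-20,-40,130,0,0,0],[-60,-100,130,0,0,0],[-70,-160,130,0,0,0],[-70,-220,130,0,0,0],[-70,-220,130,0,0,0]]' 87;  python3 -c "
from m import *
im,d=ctrl.get_image('top');im2,d2=ctrl.get_image('scene');np.savez('t3.npz',im=im,d=d)
cv2.imwrite('pics/t3.png',np.hstack([cv2.resize(im[145:245,280:380,::-1],(400,400),interpolation=2),cv2.resize(im2[160:260,265:365,::-1],(400,400),interpolation=2)]))"
```

```text
time: 8.75
position: [0.5512, -0.041, 0.0262]
tool_rot: [-1.947, -2.465, 0.0]
ft_force: [-1.1, 0.5, -0.3]
grip_width: 0.685
grip_force: 12.0
time: 9.38
position: [0.5515, -0.0409, 0.0266]
tool_rot: [1.947, 2.466, 0.0]
ft_force: [-0.2, 1.3, -0.3]
grip_width: 0.796
grip_force: 0.0
time: 10.5
position: [0.4801, -0.2672, 0.158]
tool_rot: [1.956, 2.455, -0.002]
ft_force: [-0.1, 0.7, -0.2]
grip_width: 1.0
grip_force: 0.0
```

View pics/t3.png

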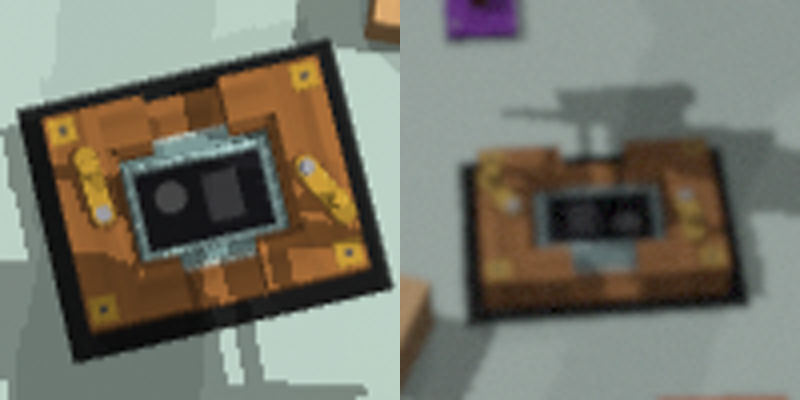

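The negative lies in the well (dark centre at crop (208,198)), with glass visible in both scoops. I'll check its pose and flatness.

```bash
python3 - <<'E'
from m import *
z=np.load("t3.npz");im=z["im"][:,:,::-1].copy();d=z["d"]
m=np.zeros((400,640),bool);m[180:212,311:352]=masks(im)["neg"][180:212,311:352]
print(rect("top",m,.014)); f=masks(im)["frame"].astype(np.uint8); print(rect("top",roi(cv2.morphologyEx(f,cv2.MORPH_CLOSE,np.ones((3,3))),(331,195),50),.029))
p=P["top"];v,u=np.nonzero(cv2.erode(m.astype(np.uint8),np.ones((3,3))))
r=cv2.undistortPoints(np.c_[u,v].astype(float).reshape(-1,1,2),p["mtx"],p["dist_coeffs"])[:,0]
D=d[v,u][:,None]; w=(np.c_[r,np.ones(len(r))]*D)@p["T"][:3,:3].T+p["T"][:3,3]
A=np.c_[w[:,:2]-w[:,:2].mean(0),np.ones(len(w))];c=np.linalg.lstsq(A,w[:,2],rcond=None)[0];print("plane slopes,height",c,"resid",np.std(w[:,2]-A@c))
E
```

```text
(array([550.15436, -40.89971], dtype=float32), [np.float32(50.624134), np.float32(80.62204)], np.float32(102.82678))
(array([550.77386 , -41.210022], dtype=float32), [np.float32(140.2112), np.float32(176.68138)], np.float32(103.52795))
plane slopes,height [-2.35006    -0.16716817  0.01777133] resid 0.050186970682619556
```

```bash
python3 - <<'E'
from m import *
z=np.load("t3.npz");d=z["d"];p=P["top"]
v,u=np.mgrid[184:208,314:349].reshape(2,-1)
r=cv2.undistortPoints(np.c_[u,v].astype(float).reshape(-1,1,2),p["mtx"],p["dist_coeffs"])[:,0]
w=(np.c_[r,np.ones(len(r))]*d[v,u][:,None])@p["T"][:3,:3].T+p["T"][:3,3]
f=np.array([.2334,.9724]) # placeholder axis, long side at 103.4deg
a=np.radians(13.4);q=(w[:,:2]-[.551,-.041])@np.array([[np.cos(a),-np.sin(a)],[np.sin(a),np.cos(a)]])
k=(abs(q[:,0])<.027)&(abs(q[:,1])<.042)&(d[v,u]>0)
for i in range(4):
    A=np.c_[q[k],np.ones(k.sum())];c=np.linalg.lstsq(A,w[k,2],rcond=None)[0];e=abs(w[:,2]-np.c_[q,np.ones(len(q))]@c);k&=e<max(2.5*np.median(e[k]),.003)
print(c,k.sum(),np.std(e[k]))
E
```

```text
[0.00268729 0.00273509 0.01374007] 617 0.0007752366065870824
```

```bash
python3 -m inch '[[40,-30,-20,0,0,0],[80,-58,-45,0,0,0],[98.4,-70.4,-65,0,0,0],[98.4,-70.4,-75,0,0,0],[98.4,-70.4,-80,0,0,0],[98.4,-70.4,-80,0,0,0],[98.4,-70.4,-80,0,0,0]]' 87 20
```

```text
time: 11.48
position: [0.5799, -0.3313, 0.0779]
tool_rot: [1.946, 2.465, -0.0]
ft_force: [-0.2, -0.4, -0.4]
grip_width: 1.0
grip_force: 0.0
```

```bash
python3 -m inch '[[0,0,-25,0,0,0],[0,0,-40,0,0,0],[0,0,-48,0,0,0],[0,0,-48,0,0,0],[0,0,-48,0,0,0]]' 87 20; python3 -m inch '[[0,0,0,0,0,0],[0,0,0,0,0,0],[0,0,0,0,0,0],[0,0,0,0,0,0],[0,0,0,0,0,0],[0,0,0,0,0,0],[0,0,0,0,0,0],[0,0,0,0,0,0]]' 50 25
```

```text
time: 12.1
position: [0.5804, -0.3315, 0.0293]
tool_rot: [1.946, 2.465, 0.0]
ft_force: [0.7, -0.2, -0.2]
grip_width: 0.997
grip_force: 0.0
time: 13.1
position: [0.5801, -0.3313, 0.0288]
tool_rot: [1.946, 2.465, 0.0]
ft_force: [1.0, 0.4, 1.6]
grip_width: 0.687
grip_force: 25.0
```

```bash
python3 -m inch '[[0,0,3,0,0,0],[0,0,10,0,0,0],[0,0,30,0,0,0],[0,0,50,0,0,0],[-5,40,60,0,0,0],[-10,95,60,0,0,0],[-15,150,60,0,0,0],[-20,205,60,0,0,0],[-25,255,60,0,0,0],[-28,282,60,0,0,0],[-28.8,290.3,55,0,0,0],[-28.8,290.3,40,0,0,0],[-28.8,290.3,25,0,0,0],[-28.8,290.3,13,0,0,0],[-28.8,290.3,13,0,0,0],[-28.8,290.3,13,0,0,0]]'
```

```text
time: 15.1
position: [0.5513, -0.0412, 0.0416]
tool_rot: [1.947, 2.465, 0.001]
ft_force: [0.0, -0.3, -2.0]
grip_width: 0.684
grip_force: 25.0
```

```bash
python3 -m inch '[[0,0,-3,0,0,0],[0,0,-6,0,0,0],[0,0,-9,0,0,0],[0,0,-12,0,0,0],[0,0,-14,0,0,0],[0,0,-15.5,0,0,0],[0,0,-15.5,0,0,0],[0,0,-15.5,0,0,0]]'
```

```text
time: 16.1
position: [0.5512, -0.0411, 0.0268]
tool_rot: [1.947, 2.465, -0.0]
ft_force: [-2.1, -0.6, 5.6]
grip_width: 0.683
grip_force: 25.0
```

```bash
python3 -m inch '[[0,0,0,0,0,0],[0,0,0,0,0,0],[0,0,0,0,0,0],[0,0,0,0,0,0],[0,0,0,0,0,0]]' 70; python3 -m inch '[[0,0,10,0,0,0],[0,0,30,0,0,0],[0,0,60,0,0,0],[0,0,110,0,0,0],[-20,-40,120,0,0,0],[-60,-100,130,0,0,0],[-80,-160,130,0,0,0],[-100,-220,130,0,0,0],[-100,-220,130,0,0,0],[-100,-220,130,0,0,0]]' 87;  cat > chk.py <<'E'
import sys
from m import *
im,d=ctrl.get_image('top');im2,d2=ctrl.get_image('scene');p=P["top"]
cv2.imwrite(sys.argv[1],np.hstack([cv2.resize(im[145:245,280:380,::-1],(400,400),interpolation=2),cv2.resize(im2[160:260,265:365,::-1],(400,400),interpolation=2)]))
v,u=np.mgrid[180:212,310:352].reshape(2,-1)
r=cv2.undistortPoints(np.c_[u,v].astype(float).reshape(-1,1,2),p["mtx"],p["dist_coeffs"])[:,0]
w=(np.c_[r,np.ones(len(r))]*d[v,u][:,None])@p["T"][:3,:3].T+p["T"][:3,3]
a=np.radians(13.4);q=(w[:,:2]-[.551,-.041])@np.array([[np.cos(a),-np.sin(a)],[np.sin(a),np.cos(a)]])
k=(abs(q[:,0])<.026)&(abs(q[:,1])<.041)&(d[v,u]>0)
if len(sys.argv)>2:k&=(abs(q[:,0])>.014)|(abs(q[:,1])>.022)
for i in range(4):
    A=np.c_[q[k],np.ones(k.sum())];c=np.linalg.lstsq(A,w[k,2],rcond=None)[0];e=abs(w[:,2]-np.c_[q,np.ones(len(q))]@c);k&=e<max(2.5*np.median(e[k]),.003)
print("slopes,top z",c,k.sum(),np.std(e[k]))
E
python3 chk.py pics/t4.png
```

```text
time: 16.73
position: [0.551, -0.0411, 0.026]
tool_rot: [1.947, 2.466, 0.0]
ft_force: [0.4, -0.2, -0.5]
grip_width: 0.805
grip_force: 0.0
time: 17.98
position: [0.4512, -0.2615, 0.1572]
tool_rot: [1.948, 2.463, 0.001]
ft_force: [0.2, 0.1, -0.3]
grip_width: 1.003
grip_force: 0.0
slopes,top z [-0.00139171  0.0039637   0.01885119] 600 0.0007544593073064836
```

View pics/t4.png

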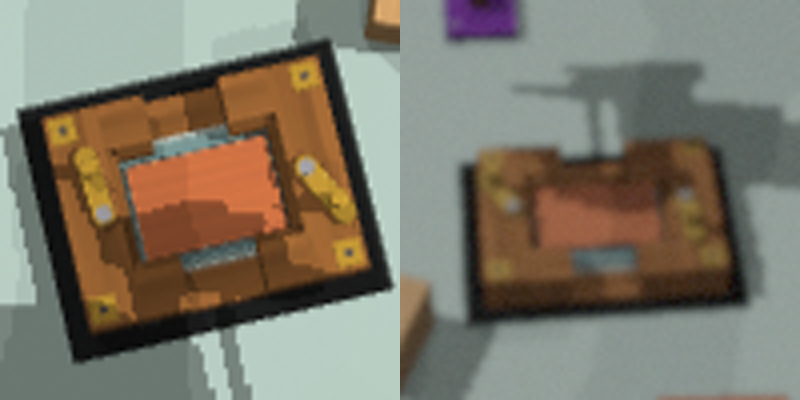

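The plate lies flat in the well (centre at crop (208,198), top at 18.9 mm). Next is the back.

```bash
python3 -m inch '[[-20,-30,-20,0,0,-9],[-44,-65.6,-40,0,0,-18],[-44,-65.6,-60,0,0,-28.5],[-44,-65.6,-85,0,0,-28.5],[-44,-65.6,-85,0,0,-28.5],[-44,-65.6,-85,0,0,-28.5]]' 40 20;  python3 -m inch '[[0,0,-15,0,0,0],[0,0,-30,0,0,0],[0,0,-40,0,0,0],[0,0,-46.5,0,0,0],[0,0,-46.5,0,0,0],[0,0,-46.5,0,0,0]]'
```

```text
time: 18.82
position: [0.4084, -0.3258, 0.0721]
tool_rot: [2.491, 1.913, 0.001]
ft_force: [0.0, 0.3, 0.7]
grip_width: 0.478
grip_force: 0.0
time: 19.58
position: [0.4072, -0.3268, 0.0246]
tool_rot: [2.494, 1.91, 0.0]
ft_force: [-0.3, -0.1, 0.6]
grip_width: 0.461
grip_force: 0.0
```

```bash
python3 -m inch '[[0,0,0,0,0,0],[0,0,0,0,0,0],[0,0,0,0,0,0],[0,0,0,0,0,0],[0,0,0,0,0,0],[0,0,0,0,0,0],[0,0,0,0,0,0],[0,0,0,0,0,0]]' 5 25; python3 -m inch '[[0,0,3,0,0,0],[0,0,15,0,0,0],[0,0,40,0,0,0],[0,0,75,0,0,0],[0,0,75,0,0,0]]'
```

```text
time: 20.58
position: [0.4072, -0.3267, 0.0247]
tool_rot: [2.494, 1.91, 0.0]
ft_force: [0.1, -0.5, 1.1]
grip_width: 0.181
grip_force: 25.0
time: 21.2
position: [0.409, -0.3281, 0.1031]
tool_rot: [2.489, 1.907, 0.001]
ft_force: [0.1, -0.3, -0.8]
grip_width: 0.18
grip_force: 25.0
```

```bash
python3 -m inch '[[20,40,0,0,0,5],[45,90,0,0,0,13],[70,140,0,0,0,21],[95,190,0,0,0,28.5],[120,240,0,0,0,28.5],[138,275,0,0,0,28.5],[144.1,285.7,0,0,0,28.5],[144.1,285.7,0,0,0,28.5],[144.1,285.7,-15,0,0,28.5],[144.1,285.7,-30,0,0,28.5],[144.1,285.7,-40,0,0,28.5],[144.1,285.7,-40,0,0,28.5],[144.1,285.7,-40,0,0,28.5]]'; python3 -m inch '[[0,0,-3,0,0,0],[0,0,-6,0,0,0],[0,0,-9,0,0,0],[0,0,-12,0,0,0],[0,0,-14,0,0,0],[0,0,-15,0,0,0],[0,0,-15,0,0,0]]'
```

```text
time: 22.82
position: [0.5514, -0.041, 0.0598]
tool_rot: [1.947, 2.465, 0.001]
ft_force: [-0.4, -0.4, -0.8]
grip_width: 0.18
grip_force: 25.0
time: 23.7
position: [0.5511, -0.0409, 0.0445]
tool_rot: [1.947, 2.466, 0.0]
ft_force: [-0.4, 0.6, -1.0]
grip_width: 0.184
grip_force: 25.0
```

```bash
python3 -m inch '[[0,0,-0.5,0,0,0],[0,0,-0.5,0,0,0],[0,0,-0.5,0,0,0]]'; python3 -m inch '[[0,0,0,0,0,0],[0,0,0,0,0,0],[0,0,0,0,0,0],[0,0,0,0,0,0]]' 40; python3 -m inch '[[0,0,10,0,0,0],[0,0,30,0,0,0],[0,0,60,0,0,0],[0,0,100,0,0,0],[-20,-40,110,0,0,0],[-60,-100,110,0,0,0],[-80,-160,110,0,0,0],[-100,-220,110,0,0,0],[-100,-220,110,0,0,0],[-100,-220,110,0,0,0]]' 40; python3 chk.py pics/t5.png b
```

```text
time: 24.08
position: [0.5512, -0.041, 0.0442]
tool_rot: [1.947, 2.466, 0.0]
ft_force: [-0.8, 0.0, -1.2]
grip_width: 0.183
grip_force: 25.0
time: 24.58
position: [0.5512, -0.041, 0.0441]
tool_rot: [1.947, 2.465, 0.0]
ft_force: [0.9, -0.2, 0.6]
grip_width: 0.442
grip_force: 0.0
time: 25.82
position: [0.4514, -0.2614, 0.1552]
tool_rot: [1.948, 2.463, 0.001]
ft_force: [0.8, 1.2, -1.0]
grip_width: 0.458
grip_force: 0.0
slopes,top z [-0.01104145  0.00180578  0.02763179] 443 0.000831790445773965
```

View pics/t5.png

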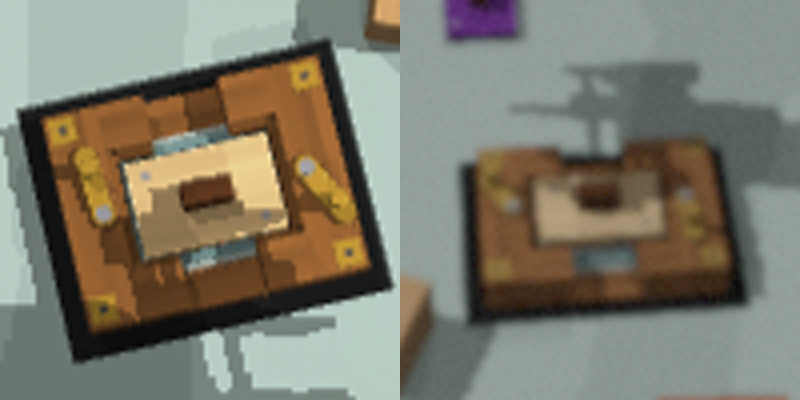

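The back lies flat in the well (top at 27.6 mm, centre at crop (208,195)). The knobs are at crop (85,160) and (340,205). I start with the left turn-button: approach the knob with the pads across its tangent.

```bash
python3 -c "
import numpy as np
for nm,S,a0,a1 in(('A',(536.6,20.8),17.2,-76.6),('B',(566,-102.8),215.8,103.4)):
    for a in np.linspace(a0,a1,13):
        r=np.radians(a);p=28*np.array([np.cos(r)-np.cos(np.radians(a0)),np.sin(r)-np.sin(np.radians(a0))]);print(nm,np.round(p,1),round(a-a0,1),end='; ')
"
python3 -m inch '[[15,40,0,0,0,10.4],[30,80,0,0,0,20.8],[45,120,0,0,0,31.2],[60,160,0,0,0,41.6],[75,200,0,0,0,52],[90,235,0,0,0,62.4],[105,270,0,0,0,72.8],[112.2,290.1,-20,0,0,83.2],[112.2,290.1,-40,0,0,93.8],[112.2,290.1,-64,0,0,93.8],[112.2,290.1,-64,0,0,93.8],[112.2,290.1,-64,0,0,93.8]]' 32 8
```

```text
A [0. 0.] 0.0; A [ 0.9 -3.7] -7.8; A [ 1.2 -7.5] -15.6; A [  1.1 -11.3] -23.4; A [  0.4 -15.1] -31.3; A [ -0.8 -18.7] -39.1; A [ -2.4 -22.2] -46.9; A [ -4.5 -25.3] -54.7; A [ -7.1 -28.2] -62.5; A [-10.  -30.7] -70.4; A [-13.2 -32.8] -78.2; A [-16.6 -34.4] -86.0; A [-20.3 -35.5] -93.8; B [0. 0.] 0.0; B [-2.4  3.9] -9.4; B [-4.1  8.2] -18.7; B [-5.  12.6] -28.1; B [-5.3 17.2] -37.5; B [-4.8 21.7] -46.8; B [-3.5 26.1] -56.2; B [-1.6 30.3] -65.6; B [ 1.  34.1] -74.9; B [ 4.2 37.3] -84.3; B [ 7.8 40.1] -93.7; B [11.9 42.2] -103.0; B [16.2 43.6] -112.4; time: 27.42
position: [0.5638, 0.0306, 0.0912]
tool_rot: [-0.473, 3.104, 0.001]
ft_force: [0.7, 0.5, -0.2]
grip_width: 0.365
grip_force: 0.0
```

```bash
python3 -m inch '[[-0.4,-1,-15,0,0,0],[-0.4,-1,-28,0,0,0],[-0.4,-1,-38,0,0,0],[-0.4,-1,-38,0,0,0],[-0.4,-1,-38,0,0,0]]'; python3 -m inch '[[0,0,0,0,0,0],[0,0,0,0,0,0],[0,0,0,0,0,0],[0,0,0,0,0,0],[0,0,0,0,0,0],[0,0,0,0,0,0]]' 3 8
```

```text
time: 28.05
position: [0.5631, 0.0283, 0.0522]
tool_rot: [-0.47, 3.106, 0.0]
ft_force: [0.2, 0.9, -0.5]
grip_width: 0.369
grip_force: 0.0
time: 28.8
position: [0.5631, 0.0282, 0.0523]
tool_rot: [-0.47, 3.106, 0.0]
ft_force: [-0.1, -0.2, 0.7]
grip_width: 0.108
grip_force: 8.0
```

```bash
python3 -m inch '[[0.9,-3.7,0,0,0,-7.8],[1.2,-7.5,0,0,0,-15.6],[1.1,-11.2,0,0,0,-23.4],[0.4,-15,0,0,0,-31.2],[-0.8,-18.5,0,0,0,-39],[-2.4,-22,0,0,0,-46.9],[-4.5,-25,0,0,0,-54.7],[-7.1,-27.9,0,0,0,-62.5],[-10,-30.3,0,0,0,-70.4],[-13.2,-32.3,0,0,0,-78.2],[-16.6,-33.8,0,0,0,-86],[-20,-34.8,0,0,0,-93.8],[-20,-34.8,0,0,0,-93.8],[-20,-34.8,0,0,0,-93.8]]'
```

```text
time: 30.55
position: [0.5429, -0.0047, 0.0522]
tool_rot: [-1.941, -2.469, -0.003]
ft_force: [-0.2, 5.1, 1.3]
grip_width: 0.112
grip_force: 8.0
```

```bash
python3 -m inch '[[0,0,0,0,0,0],[0,0,0,0,0,0],[0,0,0,0,0,0]]' 30; python3 -m inch '[[0,0,15,0,0,0],[0,0,40,0,0,0],[0,-20,60,0,0,10],[0,-40,60,0,0,20],[0,-60,60,0,0,30],[0,-80,60,0,0,40],[0,-100,60,0,0,50],[0.2,-112.6,60,0,0,60],[0.2,-112.6,60,0,0,70],[0.2,-112.6,60,0,0,80],[0.2,-112.6,60,0,0,90],[0.2,-112.6,50,0,0,100],[0.2,-112.6,39,0,0,100],[0.2,-112.6,39,0,0,100],[0.2,-112.6,39,0,0,100]]' 32 8
```

```text
time: 30.92
position: [0.5428, -0.0076, 0.0519]
tool_rot: [1.947, 2.465, -0.001]
ft_force: [0.4, 0.7, 0.4]
grip_width: 0.318
grip_force: 0.0
time: 32.8
position: [0.5433, -0.1193, 0.0914]
tool_rot: [-0.635, 3.076, -0.0]
ft_force: [0.1, -0.4, 0.1]
grip_width: 0.365
grip_force: 0.0
```

```bash
python3 -m inch '[[0,0,-15,0,0,0],[0,0,-28,0,0,0],[0,0,-39,0,0,0],[0,0,-39,0,0,0],[0,0,-39,0,0,0]]'; python3 -m inch '[[0,0,0,0,0,0],[0,0,0,0,0,0],[0,0,0,0,0,0],[0,0,0,0,0,0],[0,0,0,0,0,0],[0,0,0,0,0,0]]' 3 8
```

```text
time: 33.42
position: [0.5434, -0.1191, 0.0522]
tool_rot: [-0.637, 3.076, 0.0]
ft_force: [0.4, 0.6, -0.4]
grip_width: 0.368
grip_force: 0.0
time: 34.17
position: [0.5431, -0.1199, 0.0522]
tool_rot: [0.637, -3.076, 0.001]
ft_force: [-1.9, -2.8, 2.3]
grip_width: 0.109
grip_force: 8.0
```

```bash
python3 -m inch '[[-2.4,3.9,0,0,0,-8.3],[-4.1,8.2,0,0,0,-16.7],[-5,12.6,0,0,0,-25],[-5.3,17.2,0,0,0,-33.3],[-4.8,21.7,0,0,0,-41.7],[-3.5,26.1,0,0,0,-50],[-1.6,30.3,0,0,0,-58.3],[1,34.1,0,0,0,-66.7],[4.2,37.3,0,0,0,-75],[7.8,40.1,0,0,0,-83.3],[11.9,42.2,0,0,0,-91.7],[16.2,43.6,0,0,0,-100],[16.2,43.6,0,0,0,-100],[16.2,43.6,0,0,0,-100]]'; python3 -m inch '[[0,0,0,0,0,0],[0,0,0,0,0,0],[0,0,0,0,0,0]]' 30; python3 -m inch '[[0,0,15,0,0,0],[0,0,40,0,0,0],[0,0,70,0,0,0],[-20,-40,100,0,0,0],[-50,-90,100,0,0,0],[-80,-140,100,0,0,0],[-100,-190,100,0,0,0],[-100,-220,100,0,0,0],[-100,-220,100,0,0,0]]'; python3 chk.py pics/t6.png b
```

```text
time: 35.92
position: [0.559, -0.0736, 0.052]
tool_rot: [-1.941, -2.468, -0.002]
ft_force: [-2.6, 5.2, 4.9]
grip_width: 0.112
grip_force: 8.0
time: 36.3
position: [0.5595, -0.0765, 0.052]
tool_rot: [1.947, 2.465, -0.0]
ft_force: [-1.3, -0.3, 0.3]
grip_width: 0.32
grip_force: 0.0
time: 37.42
position: [0.4586, -0.2989, 0.1531]
tool_rot: [1.952, 2.459, -0.001]
ft_force: [-0.0, 0.6, -0.3]
grip_width: 0.342
grip_force: 0.0
slopes,top z [-0.00910437  0.00127511  0.02790933] 376 0.0008349237421380564
```

View pics/t6.png

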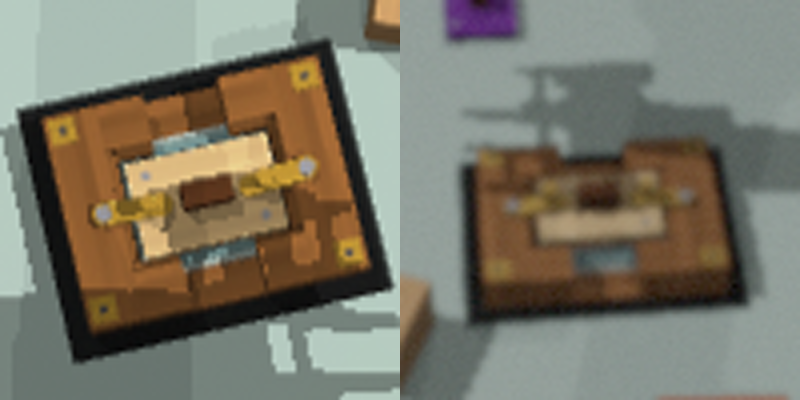

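Both turn-buttons point straight in over the back, from screws at crop (102,213) and (307,166), and the back is level at 27.9 mm. The arm is clear, so I hand the job in.

```bash
python3 -m inch '[[0,0,0,0,0,0],[0,0,0,0,0,0],[0,0,0,0,0,0]]'; python3 -c "
from bench import ctrl
print(ctrl.close_job())"
```

```text
time: 37.9
position: [0.4596, -0.295, 0.1521]
tool_rot: [1.945, 2.467, 0.0]
ft_force: [0.2, 0.4, 0.8]
grip_width: 0.343
grip_force: 0.0
the job is handed in; nothing more can be done
None
```

The negative, plate and back are stacked flat in the frame with both turn-buttons swung in over the back, and the job was handed in at about 38 s; the hand-in returned no verdict, and the negative was let go about 4 mm above the glass because the fingertips reached the glass first.

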